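Clear the tape roll and open the push-and-turn cleaner bottle

TASK

Lift the yellow tape roll straight up off the neck of the blue cleaner bottle in the chrome rack and leave it lying flat on the round cork coaster, wholly on it. Then open the bottle's white child-safe cap: press it down, turn it anticlockwise (seen from above) while pressed until it comes free, and lift it off. Finish still gripping the cap, held level about 6 cm straight above where it sat; do not put it down, and leave the mug, the teapot lid and the bottle opener where they are.

Things in the scene. Friction and masses are not known exactly. Their poses are not given: they have to be found in the camera images.
- tape_center (a point): Yellow tape roll, a rigid ring lying flat: 64 mm outside, 48 mm inside diameter, 30 mm high, 60 g; point on its axis half-way up, z along it. It starts round the bottle's neck on the bottle's flat shoulder (120 mm above the sill, 59 mm across), hiding the lowest 12 mm of the cap. Grip it across its outside from above; lift it at least 60 mm to clear the cap.
- coaster_top (a point): Centre of the top face of a round cork coaster, 110 mm across, 5 mm thick, fixed on the sill.
- cap_center (a point): White ribbed push-and-turn cap, red ring on top, 40 mm across, 30 high, 25 g; point on its axis half-way up, z up. Grip the skirt in any direction. Closed, it neither lifts nor turns. Pressed down 4 mm or more (6 is the end) it turns anticlockwise seen from above; at 62 to 82 degrees (stop just after; aim for 72) it lifts straight off, no pressing needed. Sideways play 1.5 mm.
- bottle_mouth (a point): Centre of the top of the bottle's 19 mm thick neck, inside the cap, 158 mm above the sill and 5 mm above the closed cap's centre. The blue bottle, 59 mm across, is fixed in the chrome rack. The closed cap's lower rim stands 18 mm above the bottle's flat shoulder. Axes are the rack's: z up.
- press (a joint): How far the cap is pressed down, m: the spring pad in the bottle's mouth, 0 with the cap closed and untouched, grows as the cap is pressed (about 5 N at 0, 9 N at 0.006), -0.002 with the cap off.
- rack: Chrome wire rack, fixed, 100 x 210 mm (x by y), origin in the middle of its underside. It holds the bottle at y = -52 mm of its own frame and, in a tray 47 mm high at y = +53 mm, the white porcelain teapot lid (top at 83 mm).
- mug: Red enamel mug, 76 mm across, 85 mm high, loose on the sill, origin under its centre. Leave alone.
- lid: White porcelain teapot lid, 72 mm across, 36 mm high, loose on the rack's tray, origin under its centre. Leave alone.
- opener: Steel bottle opener lying on the sill, about 105 x 34 x 4 mm, loose. Leave alone.
Mind the look-alikes: they are no part of the job. Of the things shaped like the rack, the chrome one is meant.

How it is judged:
By the outcome, as a careful person would: the job done as asked, in the order asked, and still so for the second after the job is handed in, while the arm keeps its last pose, push and grip.
It also fails if it takes over 54 s, if anything falls off the work surface, if the arm or the gripper's body presses on something with over 40 N, if the wrist force passes 120 N, or if a joint passes its speed limit or range.

ROBOT

A 6-joint arm with a two-finger parallel gripper is mounted at the origin on the work surface. World frame = base frame: x ahead of the robot, y to its left, z up, the work surface at z = 0. Lengths are in m, angles in rad, forces in N, time in s.
With the tool pointing down it reaches from about 0.375 to 0.9 m from the base axis. Payload 3.1 kg.
Tool frame: the origin (TCP) lies midway between the tips of the shut fingers; the grasp point (between the pads) lies behind it (env.grasp_offset is the z of the grasp point in the tool frame, in m); z points along the fingers, y is the line along which they close (so a half turn about z gives the same grasp; the last joint's range is limited). The gripper opens to 85 mm and grips with 20 to 120 N. Pads are 22 mm wide; open, the fingers measure 114 mm over their backs; the gripper's body (76 mm by 85 mm) begins 54 mm behind the grasp point. The pads swing forward as they close: fully open they stand 13 mm farther back than shut.
Start: joints at [-1.448, 0.527, 1.433, -0, 1.181, -0.178], TCP at [0.185, -0.597, 0.231] pointing down, gripper open.
Joint ranges: [-3.08, 3.08], [-0.75, 2.2], [0.22, 2.44], [-1.43, 4.57], [0, 2.65], [-2.85, 2.85]. Speed limits (rad/s): [2.79, 2.79, 3.14, 3.14, 3.14, 3.14].

INTERFACE

Orientations are given as a rotation vector (axis times angle).
In Python, from cell import env gives the robot as it stands. The module is installed in compiled form; this text tells all that it offers.
- The arm moves only by the shell command python3 -m inch 'ROWS' [OPENING]. ROWS is JSON, a list of rows, each a list of 2 entries, a list of its own where there are three numbers: the shift along the world's x, y, z in cm, then the turn about the world's z in rad. A call has 1 to 5 rows; each row is the pose to reach, as a shift and turn from the pose commanded when the call began; what a row does not reach only later rows make up. A row lasts 1/12 s, in which the tool goes at most 41.7 mm and 7.16 degrees, less where a joint would pass 70% of its speed; a pose out of reach is approached as far as the arm can. A call with a gripper value outside its range is refused whole. OPENING is the finger opening in cm, from 0 to 8.54, set as the call begins (- or left out, the last holds). The fingers move at their own pace and stop on an object; the grip force is fixed at half the most. Time passes only in rows, so rows that repeat a pose let the fingers close. It gives the time, the measured TCP pose, the force, the opening and the grip force at its end, in the units of the state.
- env.read_state(): the state, without advancing time (a new reading comes with each control period).
- env.snapshot(name): name is "scene" or "top"; returns (picture, depth): 480x640x3 uint8, red, green, blue; 480x640 float32, m along the optical axis (not along the pixel's ray), 0 where there is no reading.
- env.get_calibration(name): a dict with "fx", "fy", "cx", "cy" (pixels), "world_from_camera" (4x4, takes a point from camera to world coordinates). Camera axes: x right, y up, looking along -z (the intrinsics and any distortion apply to the point x, -y, -z); pixel columns grow to the right and rows downward; lengths in m; the calibration is good to about 2 mm. A picture is of the moment at which its call begins. get_calibration takes no time and is no camera call.
- env.job_done(): hands the job in; it is judged then, once.
The state is a dict: "time": time; "q": joint angles; "qd": joint speeds; "joint_efforts": joint torques, N m; "ee_pos": TCP position; "orientation": TCP orientation; "ft_force": force on the tool from outside, world axes, zero at the start; "moment": the same for the moment, N m; "gripper_width": opening from 0.0 (shut) to 1.0 (fully open); "grasp_force": force on a finger pad.
Only numpy, scipy, OpenCV 4.12 (cv2) and the standard library are available. Lean on these libraries where they do the work, as an engineer would, in place of code of your own. Each camera call takes 0.05 s, during which the arm holds its last target. There are 200 camera calls.

## Working session

There is one attempt and no reset: what is moved stays moved. The work goes in short steps, Python scripts to look and compute and a shell command to move; the robot and the scene stay as the last step left them, time stands still between calls to the robot, and variables do not carry over. Pictures are saved under pics/ and viewed, at most 10 in all, crops included, and the job is handed in when it is done.

```bash
mkdir -p pics; cat > h.py <<'E'
from cell import env
import numpy as np, cv2
def snap(n,f):
    p,d=env.snapshot(n); cv2.imwrite(f'pics/{f}.png',p[:,:,::-1]); np.save(f'pics/{f}.npy',d)
    np.save(f'pics/{f}_c.npy',env.get_calibration(n),allow_pickle=True)
def P(f,u,v):
    d=np.load(f'pics/{f}.npy'); c=np.load(f'pics/{f}_c.npy',allow_pickle=True).item()
    z=d[int(v),int(u)]
    return (c['world_from_camera']@[(u-c['cx'])/c['fx']*z,-(v-c['cy'])/c['fy']*z,-z,1])[:3]
def cloud(f):
    d=np.load(f'pics/{f}.npy'); c=np.load(f'pics/{f}_c.npy',allow_pickle=True).item()
    v,u=np.mgrid[:480,:640]
    X=np.stack([(u-c['cx'])/c['fx']*d,-(v-c['cy'])/c['fy']*d,-d,np.ones_like(d)],-1)
    W=(X@c['world_from_camera'].T)[...,:3]; W[d==0]=np.nan
    return W
E
python3 - <<'E'
from h import *
snap('scene','s0'); snap('top','t0')
for n in('scene','top'): print(env.get_calibration(n))
print(env.read_state(), env.grasp_offset)
E
```

```text
{'fx': 527.8815142093378, 'fy': 527.8815142093378, 'cx': 315.01774250557713, 'cy': 244.77924141300127, 'world_from_camera': array([[-0.10357149, -0.5646198 ,  0.81882686,  1.44456488],
       [ 0.99432649, -0.0387104 ,  0.09907738,  0.11549184],
       [-0.02424394,  0.82444283,  0.56542572,  0.75735672],
       [ 0.        ,  0.        ,  0.        ,  1.        ]])}
{'fx': 442.71465184219005, 'fy': 442.71465184219005, 'cx': 312.80797832530635, 'cy': 239.24008680667086, 'world_from_camera': array([[-0.01146725,  0.99835392, -0.05619561,  0.46203624],
       [-0.99986858, -0.01209244, -0.01079781,  0.00637239],
       [-0.01145958,  0.05606441,  0.99836139,  1.02539157],
       [ 0.        ,  0.        ,  0.        ,  1.        ]])}
{'time': 0.1, 'q': array([-1.44851852e+00,  5.28340821e-01,  1.43377420e+00, -3.34877501e-05,
        1.18136253e+00, -1.78487907e-01]), 'qd': array([ 0.00076808, -0.00096732, -0.00326778, -0.00071232, -0.00087964,
        0.00027727]), 'joint_efforts': array([ 8.70730328e-04, -4.43301916e+01, -1.78586662e+01, -1.68624670e-04,
        3.83797305e-03, -7.96016053e-06]), 'ee_pos': array([ 0.18510539, -0.59629816,  0.23045134]), 'orientation': array([-3.10426923e+00, -4.70400353e-01, -3.45559492e-05]), 'ft_force': array([0.78049361, 0.58591185, 0.40760909]), 'moment': array([0.04918815, 0.00842861, 0.03168347]), 'grasp_force': 0.0, 'gripper_width': 0.999721594280404} -0.0187
```

View pics/s0.png

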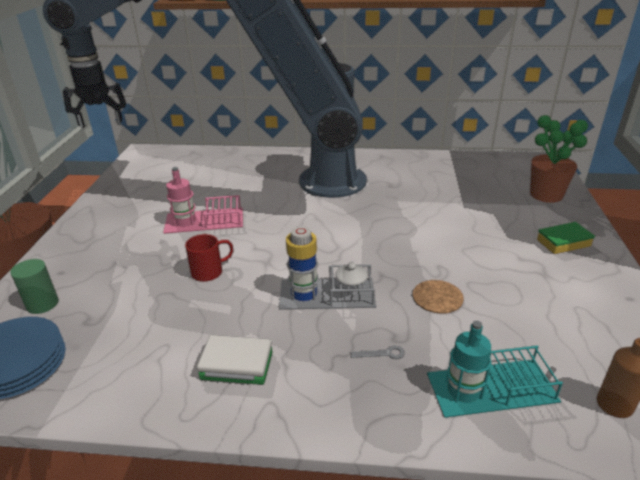

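View pics/t0.png

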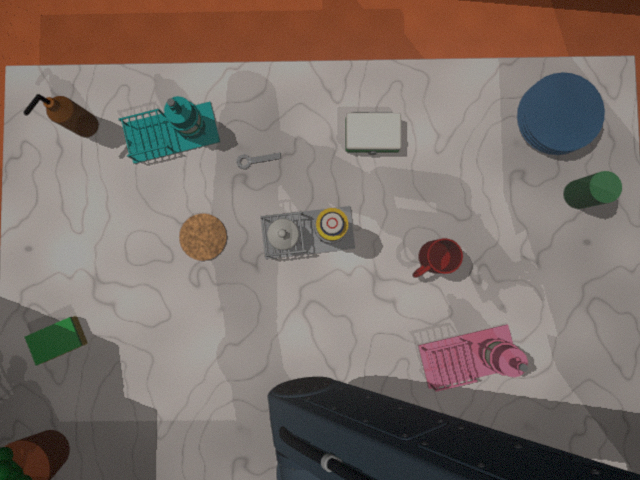

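The chrome rack, bottle and yellow tape are at scene (301,245) and top (332,224). The coaster is at scene (438,296) and top (203,237), and the lid at top (284,233). Next I'll measure from both views.

```bash
python3 - <<'E'
from h import *
import cv2
a=cv2.imread('pics/s0.png')[215:315,240:390]; b=cv2.imread('pics/t0.png')[190:280,240:390]
cv2.imwrite('pics/c0.png',np.vstack([cv2.resize(a,None,fx=4,fy=4,interpolation=2)[:290],cv2.resize(b[0:75],None,fx=4,fy=4,interpolation=2)]))
for f,box in(('s0',(215,330,240,480)),('t0',(180,290,170,380))):
    W=cloud(f); I=cv2.imread(f'pics/{f}.png'); hsv=cv2.cvtColor(I,cv2.COLOR_BGR2HSV)
    m=np.zeros(W.shape[:2],bool); m[box[0]:box[1],box[2]:box[3]]=1
    yel=m&(abs(hsv[...,0].astype(int)-25)<7)&(hsv[...,1]>150)&(W[...,2]>.1)
    cork=m&(hsv[...,0]<22)&(hsv[...,1]>70)&(W[...,2]<.03)
    red=m&((hsv[...,0]<8)|(hsv[...,0]>170))&(hsv[...,1]>80)&(W[...,2]>.12)
    for n,k in(('yel',yel),('cork',cork),('red',red)):
        p=W[k]; print(f,n,len(p),np.nanmedian(p,0).round(4),np.nanpercentile(p,[2,98],axis=0).round(4).tolist())
        ys,xs=np.nonzero(k); print('  px',xs.mean(),ys.mean(),xs.min(),xs.max(),ys.min(),ys.max())
    t=m&(W[...,2]>.145)&(W[...,2]<.2)
    print(f,'top>0.145',t.sum(),np.nanmean(W[t],0),np.nanpercentile(W[t],[2,98],axis=0))
    print('sill z',np.nanmedian(W[box[0]:box[1],box[2]:box[3],2]))
    # tape top plane circle
    t=yel&(W[...,2]>.13); print('tape top', cv2.minEnclosingCircle((W[t][:,:2]*1000).astype(np.float32)), np.nanmedian(W[t][:,2]))
    t=cork; print('cork', cv2.minEnclosingCircle((W[t][:,:2]*1000).astype(np.float32)))
E
```

```text
s0 yel 333 [ 0.5714 -0.0182  0.14  ] [[0.5458, -0.0487, 0.1244], [0.5774, 0.006, 0.1516]]
  px 301.24624624624624 249.54654654654655 287 314 236 257
s0 cork 1291 [0.5355 0.2719 0.0057] [[0.4832, 0.2228, 0.0024], [0.5821, 0.32, 0.0087]]
  px 437.4182804027885 296.0836560805577 287 462 234 312
s0 red 5 [ 0.5422 -0.0294  0.1681] [[0.5392, -0.0326, 0.1673], [0.5474, -0.0136, 0.169]]
  px 299.8 230.8 296 305 230 232
s0 top>0.145 628 [0.58468709 0.01988321 0.15839032] [[ 0.52594687 -0.0500828   0.14582913]
 [ 0.79703159  0.29761281  0.17035826]]
sill z 0.0013655015007320581
tape top ((550.02587890625, -21.35746955871582), 30.06805992126465) 0.14318038272510658
cork ((433.8211669921875, 111.48188781738281), 243.40060424804688)
t0 yel 295 [ 0.5436 -0.0203  0.1485] [[0.5114, -0.0523, 0.1457], [0.5731, 0.0072, 0.1513]]
  px 331.3152542372881 223.46101694915254 317 347 208 239
t0 cork 1763 [0.5285 0.2725 0.0037] [[0.4793, 0.2225, -0.0005], [0.5771, 0.3225, 0.0075]]
  px 203.5564378899603 236.5609756097561 179 348 209 260
t0 red 49 [ 0.5416 -0.0238  0.167 ] [[0.5318, -0.0319, 0.1646], [0.5515, -0.0122, 0.1699]]
  px 332.16326530612247 222.75510204081633 326 337 218 228
t0 top>0.145 720 [ 0.54148488 -0.02109091  0.15712656] [[ 0.51334229 -0.05044456  0.14605104]
 [ 0.57116608  0.00721496  0.16932232]]
sill z -0.0006283648703674372
tape top ((542.0012817382812, -21.626720428466797), 32.00786590576172) 0.14852640794767114
cork ((541.17724609375, 131.6763458251953), 196.90406799316406)
```

View pics/c0.png

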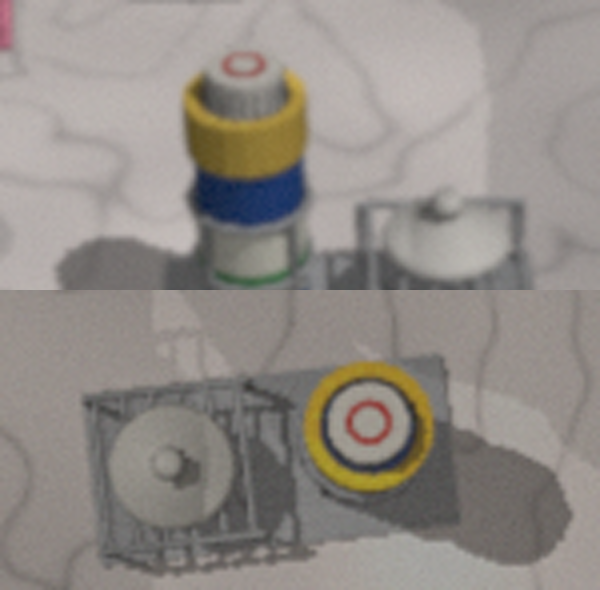

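```bash
cat >> h.py <<'E'
def ray(f,u,v):
    c=np.load(f'pics/{f}_c.npy',allow_pickle=True).item(); T=c['world_from_camera']
    d=T[:3,:3]@[(u-c['cx'])/c['fx'],-(v-c['cy'])/c['fy'],-1]; return T[:3,3],d/np.linalg.norm(d)
def tri(*r):
    A=0;b=0
    for o,d in r:
        M=np.eye(3)-np.outer(d,d);A=A+M;b=b+M@o
    x=np.linalg.solve(A,b); return x,[np.linalg.norm((np.eye(3)-np.outer(d,d))@(x-o))for o,d in r]
E
python3 - <<'E'
from h import *
# cap-top ring centre, coaster ellipse centre by eye/mask
print('cap top',tri(ray('s0',300.7,230.6),ray('t0',332.0,222.8)))
def cork(f,x0,x1,y0,y1):
    I=cv2.imread(f'pics/{f}.png');h=cv2.cvtColor(I,cv2.COLOR_BGR2HSV)
    m=np.uint8((h[...,0]<22)&(h[...,1]>70)); n=np.zeros_like(m); n[y0:y1,x0:x1]=m[y0:y1,x0:x1]
    c=max(cv2.findContours(n,0,1)[0],key=cv2.contourArea); return cv2.fitEllipse(c)
es=cork('s0',400,480,265,330); et=cork('t0',170,240,200,275); print(es,et)
print('cork',tri(ray('s0',*es[0]),ray('t0',*et[0])))
# tape top rim: outer ellipse centre by eye, crop px
print('tape top',tri(ray('s0',240+246/4-.4,215+95/4-.4),ray('t0',240+369/4-.4,190+(427-290)/4-.4)))
W=cloud('t0')
for r in((.0,.04),(.04,.075),(.075,.17)):
    d=np.hypot(W[...,0]-.541,W[...,1]+.022); k=(d>=r[0])&(d<r[1]); print(r,np.nanpercentile(W[...,2][k],[50,99,100]))
E
```

```text
cap top (array([ 0.54186349, -0.02226648,  0.16805399]), [np.float64(0.00026023794548595035), np.float64(0.0002602379454859166)])
((437.65594482421875, 296.1775817871094), (31.363971710205078, 50.139801025390625), 99.60599517822266) ((202.60302734375, 236.6767578125), (46.065101623535156, 46.635276794433594), 71.82183074951172)
cork (array([5.28813590e-01, 2.73474792e-01, 4.27026793e-04]), [np.float64(0.00028259145018035074), np.float64(0.0002825914501801825)])
tape top (array([ 0.54155688, -0.02241245,  0.14866517]), [np.float64(9.009029778083536e-05), np.float64(9.009029778083066e-05)])
(0.0, 0.04) [0.14846538 0.16944534 0.17063099]
(0.04, 0.075) [0.00082566 0.04695834 0.05801   ]
(0.075, 0.17) [-0.0011232   0.06484132  0.08394151]
```

```bash
python3 -m inch '[[[8,14,3],0],[[8,14,3],0],[[8,14,3],0],[[8,14,3],0],[[8,14,3],0]]' 8.54
```

```text
time: 0.52
ee_pos: [0.2676, -0.4499, 0.2619]
orientation: [-3.1, -0.477, -0.003]
ft_force: [0.1, -0.3, 0.4]
gripper_width: 0.998
grasp_force: 0.0
```

```bash
python3 -m inch '[[[10,16,0],0],[[10,16,0],0],[[10,16,0],0],[[10,16,0],0],[[10,16,0],0]]'; python3 -m inch '[[[10,16,0],0],[[10,16,0],0],[[10,16,0],0],[[10,16,0],0],[[10,16,0],0]]'; python3 -m inch '[[[7.7,11.5,0],0],[[7.7,11.5,0],0],[[7.7,11.5,0],0],[[7.7,11.5,0],0],[[7.7,11.5,0],0]]';python3 -m inch '[[[0,0,0],0],[[0,0,0],0]]'
```

```text
time: 0.93
ee_pos: [0.3659, -0.2931, 0.2609]
orientation: [-3.103, -0.473, 0.0]
ft_force: [0.4, -0.8, 0.6]
gripper_width: 0.995
grasp_force: 0.0
time: 1.35
ee_pos: [0.4665, -0.1336, 0.2611]
orientation: [-3.104, -0.474, -0.001]
ft_force: [0.8, -1.1, -0.4]
gripper_width: 1.005
grasp_force: 0.0
time: 1.77
ee_pos: [0.5437, -0.0194, 0.2609]
orientation: [-3.105, -0.478, -0.001]
ft_force: [0.3, -1.0, 0.1]
gripper_width: 1.004
grasp_force: 0.0
time: 1.93
ee_pos: [0.5413, -0.0229, 0.2609]
orientation: [3.106, 0.47, -0.003]
ft_force: [1.2, -0.3, 0.3]
gripper_width: 0.998
grasp_force: 0.0
```

```bash
python3 -m inch '[[[0,0,-4],0],[[0,0,-8],0],[[0,0,-11],0],[[0,0,-13],0],[[0,0,-14.5],0]]'; python3 -m inch '[[[0,0,0],0],[[0,0,0],0]]' ; python3 - <<'E'
from h import *
snap('scene','s1')
cv2.imwrite('pics/c1.png',cv2.resize(cv2.imread('pics/s1.png')[180:310,220:390],None,fx=4,fy=4,interpolation=2))
E
```

```text
time: 2.35
ee_pos: [0.54, -0.0237, 0.1141]
orientation: [-3.106, -0.466, 0.006]
ft_force: [-0.7, 0.7, 1.1]
gripper_width: 0.999
grasp_force: 0.0
time: 2.52
ee_pos: [0.5412, -0.0234, 0.1159]
orientation: [-3.106, -0.467, 0.003]
ft_force: [0.3, 0.1, -0.1]
gripper_width: 1.003
grasp_force: 0.0
```

View pics/c1.png

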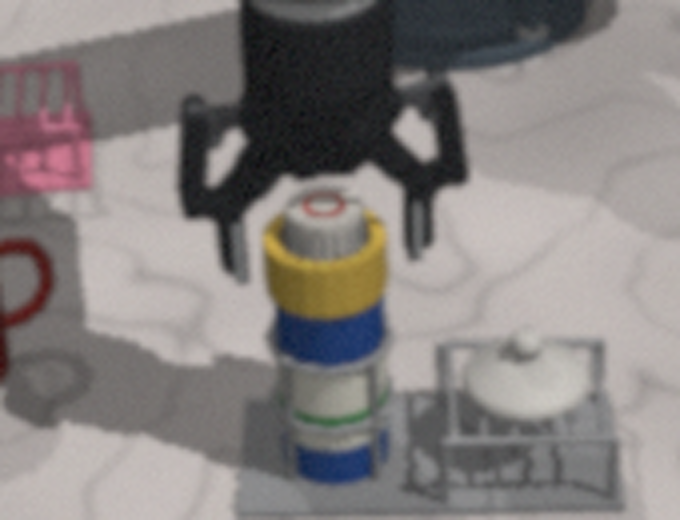

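The fingertips, at crop (235,275) and (415,255), straddle the tape evenly; its centre is at 326. Closing now.

```bash
python3 -m inch '[[[0,0,0],0],[[0,0,0],0],[[0,0,0],0],[[0,0,0],0],[[0,0,0],0]]' 5.5;python3 -m inch '[[[0,0,0],0],[[0,0,0],0],[[0,0,0],0],[[0,0,0],0],[[0,0,0],0]]'
```

```text
time: 2.98
ee_pos: [0.5433, -0.0225, 0.1182]
orientation: [3.104, 0.471, 0.005]
ft_force: [-1.0, -0.9, 6.3]
gripper_width: 0.738
grasp_force: 66.1
time: 3.4
ee_pos: [0.5434, -0.0225, 0.1182]
orientation: [3.104, 0.471, 0.005]
ft_force: [-0.9, -0.9, 6.5]
gripper_width: 0.731
grasp_force: 66.1
```

```bash
python3 -m inch '[[[0,0,0.5],0],[[0,0,1.5],0],[[0,0,3],0],[[0,0,5],0],[[0,0,7],0]]';python3 -m inch '[[[0,0,2],0],[[0,0,4],0],[[0,0,4],0],[[0,0,4],0]]'; python3 - <<'E'
from h import *
snap('scene','s2')
cv2.imwrite('pics/c2.png',cv2.resize(cv2.imread('pics/s2.png')[140:310,220:390],None,fx=3,fy=3,interpolation=2))
E
```

```text
time: 3.82
ee_pos: [0.5417, -0.0216, 0.1875]
orientation: [-3.106, -0.471, 0.001]
ft_force: [0.4, 0.7, -0.9]
gripper_width: 0.738
grasp_force: 65.6
time: 4.15
ee_pos: [0.5428, -0.0219, 0.2279]
orientation: [3.105, 0.471, 0.005]
ft_force: [-0.4, -0.1, -0.9]
gripper_width: 0.735
grasp_force: 65.6
```

View pics/c2.png

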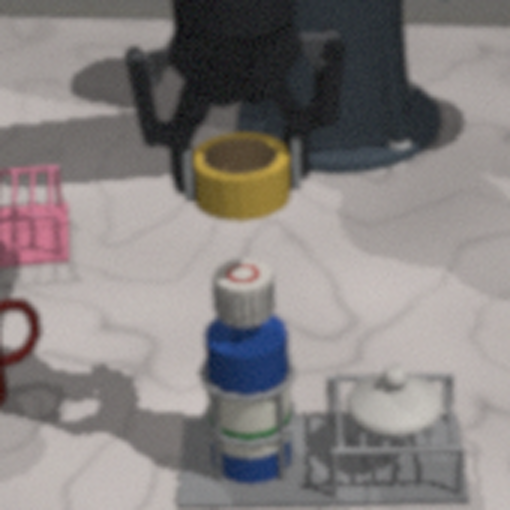

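```bash
python3 -m inch '[[[-0.7,15,0],0],[[-0.7,15,0],0],[[-0.7,15,0],0],[[-0.7,15,0],0],[[-0.7,15,0],0]]';python3 -m inch '[[[-0.7,14.5,0],0],[[-0.7,14.5,0],0],[[-0.7,14.5,0],0],[[-0.7,14.5,0],0],[[-0.7,14.5,0],0]]';python3 -m inch '[[[0,0,-4],0],[[0,0,-8],0],[[0,0,-12],0],[[0,0,-15],0],[[0,0,-18],0]]';python3 -m inch '[[[0,0,-1.5],0],[[0,0,-2.5],0],[[0,0,-3],0],[[0,0,-3],0],[[0,0,-3],0]]'
```

```text
time: 4.62
ee_pos: [0.533, 0.1327, 0.2247]
orientation: [-3.102, -0.478, 0.006]
ft_force: [-0.4, 0.3, -1.4]
gripper_width: 0.737
grasp_force: 65.8
time: 5.03
ee_pos: [0.527, 0.2766, 0.2248]
orientation: [-3.104, -0.478, 0.003]
ft_force: [-0.1, 0.0, -0.9]
gripper_width: 0.737
grasp_force: 66.0
time: 5.45
ee_pos: [0.5269, 0.271, 0.0433]
orientation: [3.105, 0.469, -0.006]
ft_force: [0.5, -0.8, -1.1]
gripper_width: 0.736
grasp_force: 66.0
time: 5.87
ee_pos: [0.5288, 0.2727, 0.0168]
orientation: [-3.106, -0.47, -0.001]
ft_force: [0.4, -0.2, -0.6]
gripper_width: 0.736
grasp_force: 66.0
```

```bash
python3 -m inch '[[[0,0,-0.5],0],[[0,0,-0.9],0],[[0,0,-1.1],0],[[0,0,-1.1],0]]';python3 -m inch '[[[0,0,-0.1],0],[[0,0,-0.1],0],[[0,0,-0.1],0]]';python3 -m inch '[[[0,0,-0.1],0],[[0,0,-0.1],0],[[0,0,-0.1],0]]'
```

```text
time: 6.2
ee_pos: [0.5281, 0.2731, 0.0053]
orientation: [3.106, 0.471, -0.0]
ft_force: [-0.3, -0.2, -0.6]
gripper_width: 0.737
grasp_force: 66.0
time: 6.45
ee_pos: [0.5283, 0.2732, 0.0044]
orientation: [-3.106, -0.471, -0.0]
ft_force: [0.2, -0.4, -0.5]
gripper_width: 0.73
grasp_force: 66.0
time: 6.7
ee_pos: [0.5284, 0.2732, 0.0034]
orientation: [-3.106, -0.471, -0.001]
ft_force: [1.0, 0.8, -0.6]
gripper_width: 0.736
grasp_force: 66.2
```

```bash
python3 -m inch '[[[0,0,-0.1],0],[[0,0,-0.1],0],[[0,0,-0.1],0]]';python3 -m inch '[[[0,0,-0.1],0],[[0,0,-0.1],0],[[0,0,-0.1],0]]'
```

```text
time: 6.95
ee_pos: [0.5283, 0.2732, 0.0033]
orientation: [3.106, 0.471, 0.001]
ft_force: [-2.0, -0.7, 6.4]
gripper_width: 0.733
grasp_force: 66.6
time: 7.2
ee_pos: [0.5284, 0.2732, 0.0033]
orientation: [3.106, 0.471, 0.001]
ft_force: [-2.9, -0.3, 12.6]
gripper_width: 0.732
grasp_force: 67.4
```

```bash
python3 -m inch '[[[0,0,0.1],0],[[0,0,0.1],0],[[0,0,0.1],0],[[0,0,0.1],0],[[0,0,0.1],0]]' 8.54;python3 -m inch '[[[0,0,1],0],[[0,0,4],0],[[0,0,8],0],[[0,0,12],0],[[0,0,16],0]]';python3 -m inch '[[[0,-10,8],0],[[0,-10,8],0],[[0,-10,8],0],[[0,-10,8],0]]'; python3 - <<'E'
from h import *
snap('top','t3'); snap('scene','s3')
a=cv2.imread('pics/t3.png')[190:280,160:280];b=cv2.imread('pics/s3.png')[250:340,380:500]
cv2.imwrite('pics/c3.png',cv2.resize(np.vstack([a,b]),None,fx=3,fy=3,interpolation=2))
W=cloud('t3'); I=cv2.cvtColor(cv2.imread('pics/t3.png'),cv2.COLOR_BGR2HSV)
k=(abs(I[...,0].astype(int)-25)<5)&(I[...,1]>150)&(np.hypot(W[...,0]-.529,W[...,1]-.273)<.06)
print(k.sum(),cv2.minEnclosingCircle((W[k][:,:2]*1000).astype(np.float32)),np.nanpercentile(W[k][:,2],[10,50,90]))
E
```

```text
time: 7.62
ee_pos: [0.5281, 0.273, 0.002]
orientation: [3.106, 0.471, -0.001]
ft_force: [0.2, 0.3, -0.3]
gripper_width: 0.999
grasp_force: 0.0
time: 8.03
ee_pos: [0.5277, 0.2729, 0.1642]
orientation: [3.106, 0.471, -0.002]
ft_force: [0.1, 0.3, -0.6]
gripper_width: 1.0
grasp_force: 0.0
time: 8.37
ee_pos: [0.531, 0.1692, 0.248]
orientation: [3.104, 0.465, 0.015]
ft_force: [0.0, 0.6, 0.6]
gripper_width: 0.998
grasp_force: 0.0
20 ((506.0193786621094, 296.8685302734375), 8.72831916809082) [0.03229599 0.03382446 0.03553124]
```

View pics/c3.png

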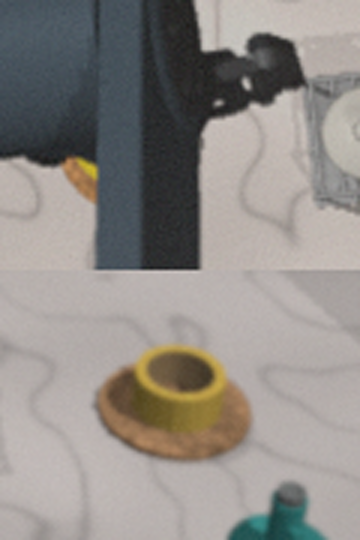

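Tape lies flat and wholly on the coaster (scene crop, ring at (180,388) inside the coaster disc at (175,405)). Next is the cap.

```bash
python3 -m inch '[[[1.4,-19.5,1.5],0],[[1.4,-19.5,1.5],0],[[1.4,-19.5,1.5],0],[[1.4,-19.5,1.5],0],[[1.4,-19.5,1.5],0]]';python3 -m inch '[[[0,0,0],0],[[0,0,0],0],[[0,0,-4],0],[[0,0,-8],0],[[0,0,-10],0]]';python3 -m inch '[[[0,0,-1.5],0],[[0,0,-2.5],0],[[0,0,-2.5],0],[[0,0,-2.5],0]]'; python3 - <<'E'
from h import *
s=env.read_state();print(s['ee_pos'],s['orientation'],s['q'])
E
```

```text
time: 8.88
ee_pos: [0.5418, -0.0234, 0.2561]
orientation: [-3.106, -0.471, 0.003]
ft_force: [-0.5, -1.1, -0.1]
gripper_width: 1.0
grasp_force: 0.0
time: 9.3
ee_pos: [0.539, -0.0189, 0.1531]
orientation: [-3.102, -0.473, 0.011]
ft_force: [-0.3, 0.5, 0.1]
gripper_width: 0.998
grasp_force: 0.0
time: 9.63
ee_pos: [0.5419, -0.0205, 0.1318]
orientation: [-3.105, -0.473, 0.002]
ft_force: [-0.3, -0.3, -0.1]
gripper_width: 0.998
grasp_force: 0.0
[ 0.54191778 -0.02047771  0.13183929] [-3.10486163e+00 -4.73216816e-01  2.08315689e-03] [-2.44074457e-01  5.59338886e-01  1.73141850e+00  3.94652070e-04
  8.52396707e-01  1.02396667e+00]
```

```bash
python3 -m inch '[[[0,0,0],0],[[0,0,0],0],[[0,0,0],0],[[0,0,0],0],[[0,0,0],0]]' 3;python3 -m inch '[[[0,0,0],0],[[0,0,0],0],[[0,0,0],0],[[0,0,0],0],[[0,0,0],0]]'; python3 - <<'E'
from h import *
snap('scene','s4')
cv2.imwrite('pics/c4.png',cv2.resize(cv2.imread('pics/s4.png')[170:300,220:390],None,fx=4,fy=4,interpolation=2))
E
```

```text
time: 10.05
ee_pos: [0.5434, -0.0227, 0.1336]
orientation: [3.104, 0.471, 0.005]
ft_force: [-0.2, -2.8, 4.4]
gripper_width: 0.457
grasp_force: 59.7
time: 10.47
ee_pos: [0.5434, -0.0227, 0.1335]
orientation: [3.104, 0.47, 0.005]
ft_force: [0.2, -2.3, 5.6]
gripper_width: 0.456
grasp_force: 59.8
```

View pics/c4.png

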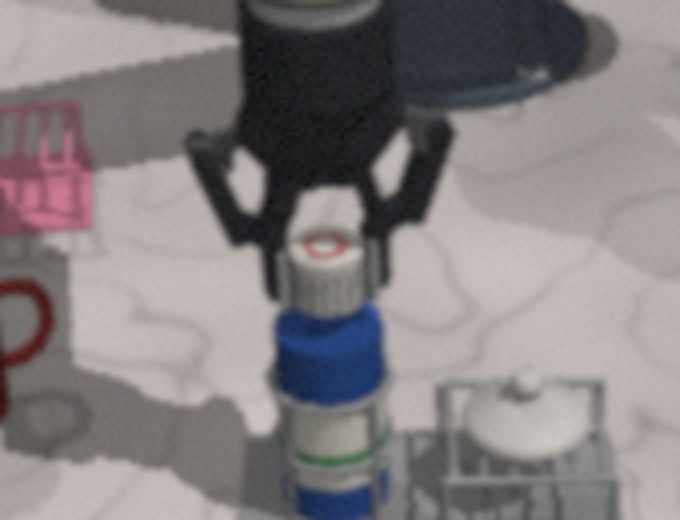

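```bash
python3 -m inch '[[[0,0,-0.2],0],[[0,0,-0.4],0],[[0,0,-0.6],0],[[0,0,-0.6],0],[[0,0,-0.6],0]]'
```

```text
time: 10.93
ee_pos: [0.5434, -0.0227, 0.1279]
orientation: [3.104, 0.47, 0.005]
ft_force: [-0.9, -2.0, 8.2]
gripper_width: 0.457
grasp_force: 60.2
```

```bash
python3 -m inch '[[[0,0,-0.07],0],[[0,0,-0.07],0.1],[[0,0,-0.07],0.2],[[0,0,-0.07],0.3],[[0,0,-0.07],0.3]]'; python3 - <<'E'
from h import *
print(env.read_state()['moment'])
E
```

```text
time: 11.35
ee_pos: [0.5438, -0.0225, 0.1279]
orientation: [2.997, 0.933, 0.006]
ft_force: [-1.4, -0.3, 12.0]
gripper_width: 0.453
grasp_force: 60.5
[-0.07928686  0.13599396  0.0106641 ]
```

```bash
python3 -m inch '[[[0,0,0],0.1],[[0,0,0],0.2],[[0,0,0],0.3],[[0,0,0],0.4],[[0,0,0],0.5]]';python3 -m inch '[[[0,0,0],0.1],[[0,0,0],0.2],[[0,0,0],0.3],[[0,0,0],0.4],[[0,0,0],0.46]]';python3 -m inch '[[[0,0,0],0],[[0,0,0],0]]'; python3 - <<'E'
from h import *
s=env.read_state();print(s['moment'],s['q'])
from scipy.spatial.transform import Rotation as R
print(R.from_rotvec(s['orientation']).as_matrix())
E
```

```text
time: 11.77
ee_pos: [0.5441, -0.0224, 0.1278]
orientation: [2.671, 1.647, 0.006]
ft_force: [-0.5, -0.8, 12.1]
gripper_width: 0.457
grasp_force: 60.5
time: 12.18
ee_pos: [0.5442, -0.0224, 0.1278]
orientation: [2.225, 2.211, 0.005]
ft_force: [-0.9, -1.7, 12.3]
gripper_width: 0.457
grasp_force: 60.4
time: 12.35
ee_pos: [0.5442, -0.0224, 0.1278]
orientation: [2.23, 2.207, 0.005]
ft_force: [0.6, -0.0, 11.0]
gripper_width: 0.455
grasp_force: 60.5
[-0.0921727   0.0430063   0.05877643] [-2.46586018e-01  5.66084691e-01  1.73334196e+00  3.99072565e-04
  8.36743087e-01 -2.36515618e-01]
[[ 1.03393606e-02  9.99932336e-01  5.33121373e-03]
 [ 9.99946066e-01 -1.03339770e-02 -1.03637215e-03]
 [-9.81209387e-04  5.34164162e-03 -9.99985252e-01]]
```

```bash
python3 -m inch '[[[0,0,0.2],0],[[0,0,0.4],0],[[0,0,0.6],0],[[0,0,0.8],0],[[0,0,0.8],0]]';python3 -m inch '[[[0,0,0.1],0],[[0,0,0.2],0],[[0,0,0.3],0],[[0,0,0.3],0]]'
```

```text
time: 12.77
ee_pos: [0.544, -0.0224, 0.1349]
orientation: [2.23, 2.207, 0.004]
ft_force: [2.4, -1.4, 4.8]
gripper_width: 0.459
grasp_force: 59.8
time: 13.1
ee_pos: [0.5429, -0.0223, 0.1363]
orientation: [2.232, 2.209, 0.001]
ft_force: [4.1, -3.0, 0.1]
gripper_width: 0.452
grasp_force: 60.7
```

```bash
python3 -m inch '[[[0,0,0.2],0],[[0,0,0.4],0],[[0,0,0.4],0]]';python3 -m inch '[[[0,0,0.3],0],[[0,0,0.6],0],[[0,0,0.6],0]]'
```

```text
time: 13.35
ee_pos: [0.5428, -0.0223, 0.1403]
orientation: [2.232, 2.209, 0.001]
ft_force: [4.2, -1.4, -0.3]
gripper_width: 0.457
grasp_force: 61.0
time: 13.6
ee_pos: [0.5425, -0.0225, 0.1465]
orientation: [2.232, 2.21, -0.001]
ft_force: [3.8, -3.3, 0.3]
gripper_width: 0.453
grasp_force: 61.0
```

```bash
python3 -m inch '[[[0,0,0.8],0],[[0,0,1.8],0],[[0,0,2.8],0],[[0,0,3.8],0],[[0,0,4.75],0]]';python3 -m inch '[[[0,0,0],0],[[0,0,0],0],[[0,0,0],0],[[0,0,0],0]]'; python3 - <<'E'
from h import *
snap('scene','s5')
cv2.imwrite('pics/c5.png',cv2.resize(cv2.imread('pics/s5.png')[140:370,170:490],None,fx=2.4,fy=2.4,interpolation=2))
E
```

```text
time: 14.02
ee_pos: [0.5409, -0.0212, 0.1947]
orientation: [-2.23, -2.209, 0.002]
ft_force: [-0.2, 0.0, -0.9]
gripper_width: 0.451
grasp_force: 61.6
time: 14.35
ee_pos: [0.5416, -0.0217, 0.1936]
orientation: [-2.232, -2.21, 0.001]
ft_force: [-0.0, 0.9, 0.4]
gripper_width: 0.456
grasp_force: 61.6
```

View pics/c5.png

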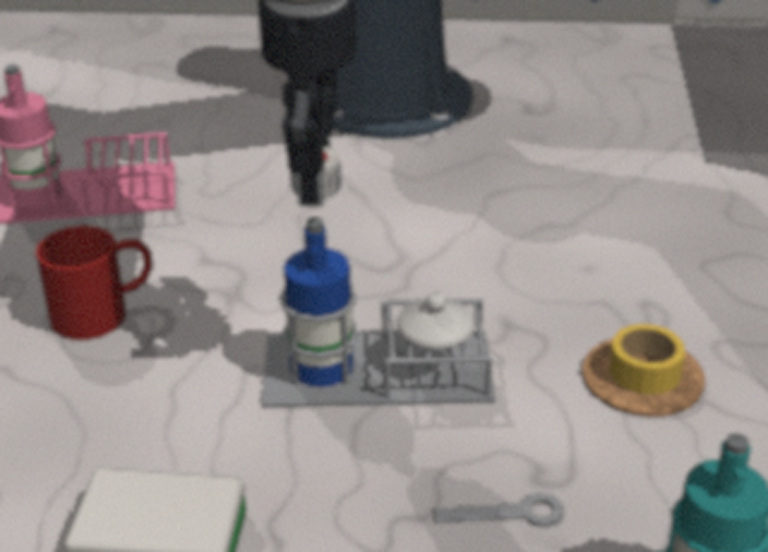

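```bash
python3 - <<'E'
from h import *
I=cv2.imread('pics/s5.png'); cv2.imwrite('pics/c6.png',cv2.resize(I[180:245,275:335],None,fx=9,fy=9,interpolation=2))
W=cloud('s5'); h=cv2.cvtColor(I,cv2.COLOR_BGR2HSV)
d=np.hypot(W[...,0]-.5418,W[...,1]+.022); k=(d<.021)&(W[...,2]>.222)&(W[...,2]<.236)&(h[...,2]>90)
p=W[k]; print(k.sum(), np.nanpercentile(p,[5,50,95],axis=0))
A=np.c_[p[:,:2]-[.5418,-.022],np.ones(len(p))]; print(np.linalg.lstsq(A,p[:,2],rcond=None)[0])
E
```

```text
44 [[ 0.52885856 -0.01051823  0.22354764]
 [ 0.54419733 -0.00660775  0.22794231]
 [ 0.5569476  -0.0019585   0.22943569]]
[-0.11297094 -0.05642825  0.22861027]
```

View pics/c6.png

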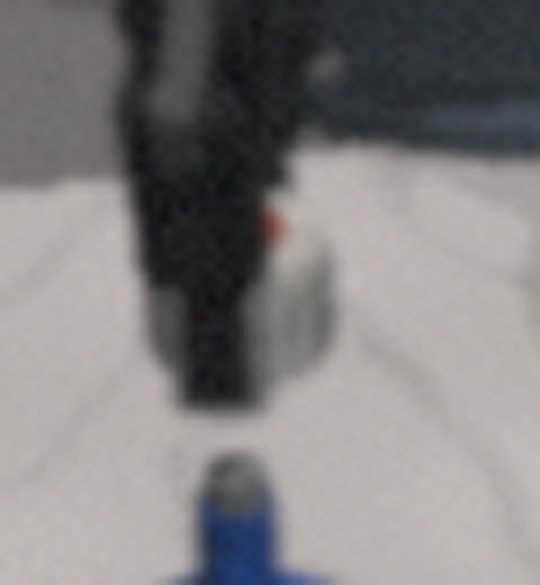

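The cap is level: its lower edges are at about the same row, left (155,345) and right (325,345). Its top is at about 0.2285 m, which is 6 cm up, and it sits over the bare neck at (238,480).

```bash
python3 -c "
from cell import env
print(env.job_done())"
```

```text
the job is handed in; nothing more can be done
None
```

The job is handed in: the tape roll lies flat and wholly on the cork coaster, the cap is off and held level about 6 cm above where it sat, and I touched neither the mug, the teapot lid nor the opener; it finished at about 14.5 s of the 54 s allowed, and no verdict was returned.

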